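# Open the interlocked gas cocks of the forge

## Task

Turn on the gas for the forge: on the large steel plate that carries two cocks, first turn the main cock (the one with the fan-shaped steel sector under its handle) clockwise as far as it goes, then turn the burner cock (the one with the straight steel arm, freed by the first) clockwise as far as it goes. Leave both fully open and let go; leave the vent cock, which stands alone on its own small plate, as it is.

Things in the scene. Friction and masses are not known exactly. Their poses are not given: they have to be found in the camera images.
- main_grip (a point): Main cock's handle: a level steel bar 64 mm long, 14 wide, 28 tall (76 to 104 mm above the bench) on a slim neck. Point: on its vertical turning axis at the bar's mid-height, 90 mm up; y runs along the bar, z up; turns with it. Stands on the 200 x 320 mm steel plate; a flat steel sector of 75 mm radius turns under it, top 57 mm above the bench.
- main_cock (a joint): Turn of the main cock. Hinge angle (rad), vertical axis: 0 shut, grows CLOCKWISE seen from above, 1.4 (80 degrees) fully open against a stop. Stiff (0.2 N m), stays where left. Starts at 0 to 0.2. Until about 1.1 its sector blocks the burner cock's arm.
- burner_grip (a point): Burner cock's handle: a level steel bar 64 mm long, 14 wide, 28 tall (76 to 104 mm above the bench) on a slim neck. Point: on its vertical turning axis at the bar's mid-height, 90 mm up; y runs along the bar, z up; turns with it. On the same plate, 140 mm from the main one; a straight steel arm 118 x 16 mm turns under it, top 57 mm above the bench.
- burner_cock (a joint): Turn of the burner cock. Hinge angle (rad), vertical axis: 0 shut, grows CLOCKWISE seen from above, 1.4 (80 degrees) fully open against a stop. Stiff (0.2 N m), stays where left. Held at 0 by the main cock's sector until the main cock is open; opens the same way round.
- vent_end (a point): One end of the vent cock's handle bar, 32 mm from its turning axis, 90 mm above the bench. Same handle, without sector or arm, alone on a 110 x 90 mm plate left or right of the large one; starts anywhere from shut to half open. Not to be turned.

How it is judged:
By the outcome, as a careful person would: the job done as asked, in the order asked, and still so for the second after the job is handed in, with the robot touching nothing.
It also fails if it takes over 45 s, if anything falls off the work surface, if the arm or the gripper's body presses on something with over 40 N, if the wrist force passes 120 N, or if a joint passes its speed limit or range.

## Robot

A 6-joint arm with a two-finger parallel gripper is mounted at the origin on the work surface. World frame = base frame: x ahead of the robot, y to its left, z up, the work surface at z = 0. Lengths are in m, angles in rad, forces in N, time in s.
With the tool pointing down it reaches from about 0.25 to 0.725 m from the base axis. Payload 4 kg.
Tool frame: the origin (TCP) lies midway between the tips of the shut fingers; the grasp point (between the pads) lies 19 mm behind it; z points along the fingers, x is the direction in which the jaws open and shut, and the axes are right-handed (so a half turn about z gives the same grasp; the last joint's range is limited). The gripper opens to 85 mm and grips with 20 to 120 N. Pads are 22 mm wide; open, the fingers measure 114 mm over their backs; the gripper's body (76 mm by 85 mm) begins 54 mm behind the grasp point. The pads swing forward as they close: fully open they stand 13 mm farther back than shut.
Start: joints at [1.146, 0.241, 0.005, 1.335, 0, 1.571], TCP at [0.206, 0.456, 0.231] pointing down, gripper open.
Joint ranges: [-2.72, 2.72], [-1.05, 1.87], [-1.09, 1.28], [-1.99, 2.15], [-1.42, 1.44], [-3.14, 3.14]. Speed limits (rad/s): [2.79, 2.79, 3.14, 3.14, 3.14, 3.14].

## Interface

Orientations are given as a unit quaternion [x, y, z, w].
In Python, from workcell import bot, vision, ticket gives the robot as it stands.
- The arm moves only by the tool play_rows, never from a script. Its argument "deltas" is one flat list of numbers, 5 for each row, row after row: the opening, from 0 (shut) to 1 (fully open), then the shift along the tool's x, y, z in units of 60 mm (1.0 is 60 mm), then the turn about the tool's z in degrees. A call has 1 to 12 rows; each row shifts and turns the pose as measured when the row begins, along the tool's axes as they then stand; what a row does not reach is not made up. A row lasts 1/8 s, in which the tool goes at most 62.5 mm and 10.7 degrees, less where a joint would pass 70% of its speed; a pose out of reach is approached as far as the arm can. A call is refused whole if a number of a shift passes 1 or a number of a turn 10.7, either way. A call with a gripper value outside its range is refused whole. The fingers move at their own pace and stop on an object; the grip force is fixed at half the most. Time passes only in rows, so rows that do not move let the fingers close. It gives the time, the measured TCP pose, the force and the opening at its end, in the units of the state.
- bot.get_obs(): the state, without advancing time (a new reading comes with each control period).
- vision.camera(name): name is "side" or "top"; returns a dict with "color" (400x640x3 uint8, blue, green, red), "intrinsics" (3x3 intrinsics, pixels), "rvec" (rotation vector, rad) and "tvec" (3), from world to camera coordinates, as OpenCV has them. Camera axes: x right, y down, z forward; pixel columns grow to the right and rows downward; lengths in m; the calibration is good to about 2 mm. A picture is of the moment at which its call begins. There is no depth.
- ticket.job_done(): hands the job in, once; it reports no verdict.
The state is a dict: "clock": time; "joint_pos": joint angles; "joint_vel": joint speeds; "tau": joint torques, N m; "eef_pos": TCP position; "tool_rot": TCP orientation; "ft_force": force on the tool from outside, world axes, zero at the start; "ft_torque": the same for the moment, N m; "grip_width": finger opening in m.
Only numpy, scipy, OpenCV 4.12 (cv2) and the standard library are available. Lean on these libraries where they do the work, as an engineer would, in place of code of your own. Each camera call takes 0.05 s, during which the arm holds its last target. There are 200 camera calls.

## Working session

There is one attempt and no reset: what is moved stays moved. The work goes in short steps, Python scripts to look and compute and a tool call to move; the robot and the scene stay as the last step left them, time stands still between calls to the robot, and variables do not carry over. Pictures are saved under pics/ and viewed, about 8 in all and at most 12, crops included, and the job is handed in when it is done.

Besides the shell and the picture viewer there is one more tool, called after "Call:" by a JSON object that holds its "method" and its "body", one argument or row to a line. play_rows: Moves the arm, as the interface text tells. Its arguments: {"type":"object","properties":{"deltas":{"type":"array"}},"required":["deltas"]}

```bash
mkdir -p pics; cat > h.py <<'E'
import numpy as np, cv2
from workcell import bot, vision, ticket
def cam(n):
    c=vision.camera(n); R=cv2.Rodrigues(np.array(c["rvec"],float))[0]
    return c["color"],np.array(c["intrinsics"],float),R,np.array(c["tvec"],float).ravel()
def ray(px,K,R,t,z):
    d=R.T@np.linalg.solve(K,[px[0],px[1],1.]); o=-R.T@t
    return o+d*(z-o[2])/d[2]
def proj(p,K,R,t):
    q=K@(R@np.array(p,float)+t); return q[:2]/q[2]
E
python3 - <<'E'
from h import *
for n in("top","side"):
    im,K,R,t=cam(n); cv2.imwrite(f"pics/{n}0.png",im); print(n,-R.T@t,R[2],K[0,0])
print(bot.get_obs())
E
```

```text
top [0.36641281 0.04615279 1.13218547] [ 0.13689318 -0.00879192 -0.9905468 ] 378.62776188013095
side [ 0.20321481 -0.59495888  0.81398364] [ 0.30539161  0.62447265 -0.71886708] 418.5294474805924
{'clock': 0.1, 'joint_pos': array([1.14601131e+00, 2.41345867e-01, 3.80137045e-03, 1.33519032e+00,
       9.19536908e-06, 1.57076948e+00]), 'joint_vel': array([ 0.00037109, -0.00143221,  0.00144626,  0.00078939, -0.00128422,
       -0.00122583]), 'tau': array([-9.33068509e-05, -3.73136723e+01,  2.53010720e+01,  1.08836874e-02,
       -4.77044750e-05, -1.15516194e-06]), 'eef_pos': array([0.20581673, 0.45502719, 0.23047589]), 'tool_rot': array([ 8.40267556e-01,  5.42171094e-01, -8.16932944e-04,  5.21612105e-04]), 'ft_force': array([-0.24253169,  0.19849486, -0.587125  ]), 'ft_torque': array([0.03020916, 0.02688239, 0.00320559]), 'grip_width': 0.08548404098964664}
```

View pics/top0.png

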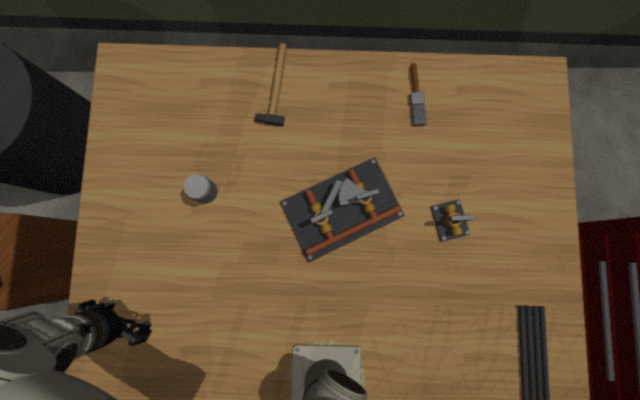

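View pics/side0.png

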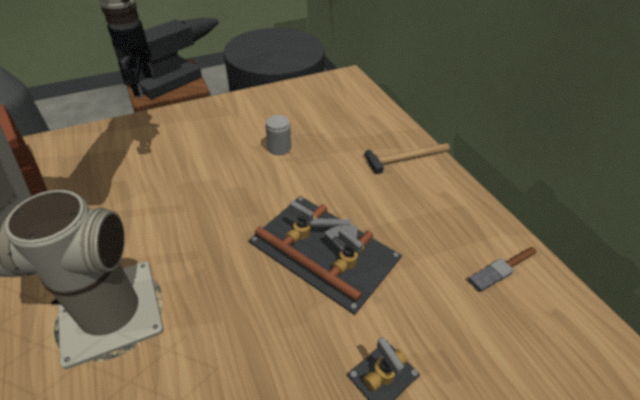

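The top view shows the large plate around (342,208) and the vent plate at (451,220). The main cock, with its sector, is near (360,197), and the burner cock is near (322,210). I'll zoom in on both views.

```bash
python3 - <<'E'
import cv2,numpy as np
a=cv2.imread("pics/top0.png")[150:270,270:410]; b=cv2.imread("pics/side0.png")[190:310,240:405]
a=cv2.resize(a,None,fx=5,fy=5,interpolation=cv2.INTER_CUBIC); b=cv2.resize(b,None,fx=4.8,fy=4.8,interpolation=cv2.INTER_CUBIC)
cv2.imwrite("pics/ta.png",cv2.convertScaleAbs(a,alpha=1.5)); cv2.imwrite("pics/sa.png",cv2.convertScaleAbs(b,alpha=1.5))
E
```

```text
(no output)
```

View pics/ta.png

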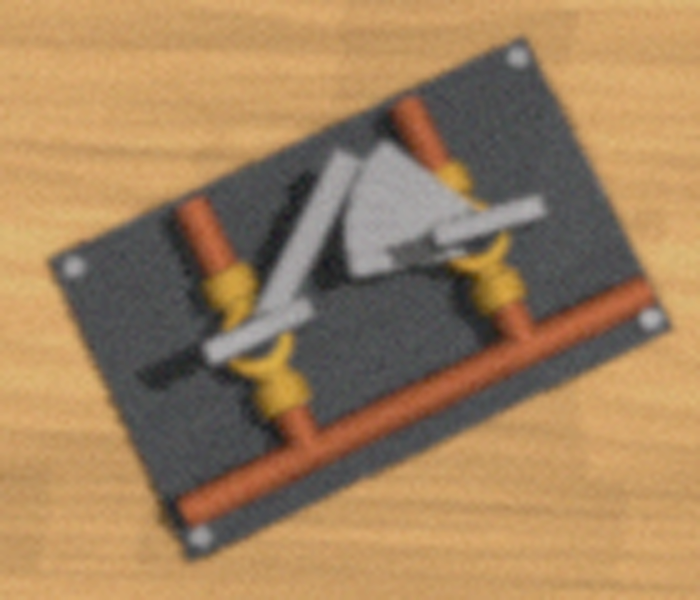

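View pics/sa.png

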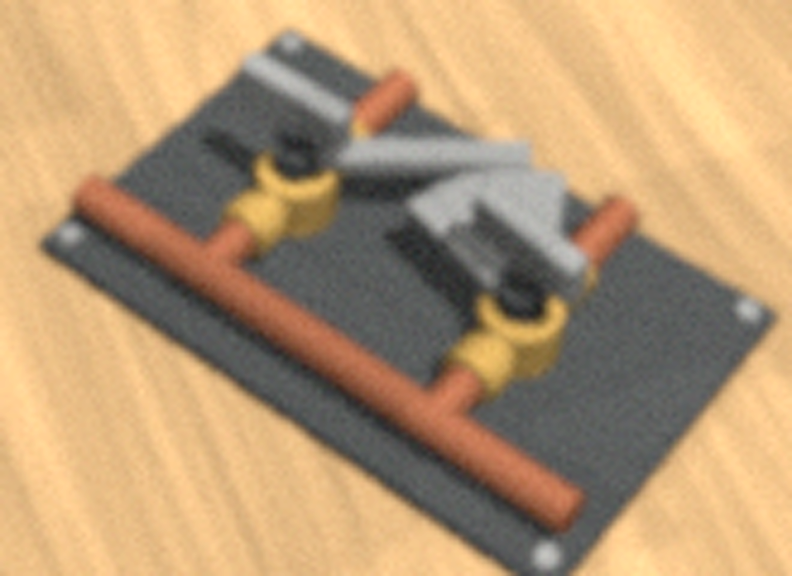

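The crops show the main bar from (435,238) to (548,207) and the burner bar from (207,353) to (313,305), in 5x pixels. The main cock is already about 9° on from shut. I'll now compute world positions, cross-checking by colour mask and from the side view.

```bash
python3 - <<'E'
from h import *
o=bot.get_obs()
im,K,R,t=cam("top"); sm,K2,R2,t2=cam("side")
f=lambda p:((p[0]+.5)/5+270-.5,(p[1]+.5)/5+150-.5)
for n,a,b in(("main",(435,238),(548,207)),("burn",(207,353),(313,305))):
    A,B=ray(f(a),K,R,t,.104),ray(f(b),K,R,t,.104); c=(A+B)/2; d=B-A
    print(n,A,B,"len",np.linalg.norm(d),"ctr",c,"perp yaw",np.degrees(np.arctan2(d[1],d[0]))+90,"side px of ctr in crop",(proj(c,K2,R2,t2)-[240,190])*4.8,(proj(A,K2,R2,t2)-[240,190])*4.8,(proj(B,K2,R2,t2)-[240,190])*4.8)
# plate corner screws -> plate frame at z~0.01
S=[ray(f(p),K,R,t,.008) for p in((73,266),(517,57),(650,318),(200,537))]
for s in S: print("screw",s)
# vent bar
h=cv2.cvtColor(im,cv2.COLOR_BGR2HSV)
m=((h[...,1]<40)&(h[...,2]>110)).astype(np.uint8); 
n,l,st,ce=cv2.connectedComponentsWithStats(m)
for i in range(1,n):
    x,y,w,hh,ar=st[i]
    if ar>25 and 270<x<480 and 150<y<250:
        pts=np.argwhere(l==i)[:,::-1].astype(np.float32); print(ar,cv2.minAreaRect(pts),ray(ce[i],K,R,t,.104))
E
```

```text
main [ 0.50926327 -0.0695939   0.104     ] [ 0.52812857 -0.13167888  0.104     ] len 0.06488793497356178 ctr [ 0.51869592 -0.10063639  0.104     ] perp yaw 16.902064590780512 side px of ctr in crop [525.36250653 225.31770786] [476.25857097 184.22593625] [576.26958715 267.91840995]
burn [0.4429145  0.05377017 0.104     ] [ 0.4706027  -0.00333998  0.104     ] len 0.06346814935097281 ctr [0.4567586 0.0252151 0.104    ] perp yaw 25.865080352561662 side px of ctr in crop [291.87310296  81.52567388] [243.21348946  51.19310023] [341.90967065 112.716589  ]
screw [0.50000902 0.13591319 0.008     ]
screw [ 0.63506674 -0.12915926  0.008     ]
screw [ 0.47775308 -0.20949465  0.008     ]
screw [0.34200706 0.05565508 0.008     ]
65 ((353.7500305175781, 190.75001525878906), (10.60660171508789, 12.727922439575195), 45.0) [ 0.52846479 -0.06375302  0.104     ]
27 ((317.7000427246094, 217.4000244140625), (2.236067771911621, 11.627553939819336), 63.43495178222656) [0.4501443  0.03693503 0.104     ]
66 ((462.99444580078125, 216.89503479003906), (3.2586476802825928, 20.07747459411621), 86.98721313476562) [ 0.46258035 -0.36233157  0.104     ]
```

Call:
{"method": "play_rows", "body": {
  "deltas": [1,-0.57,0.78,0,0,1,-0.57,0.78,0,0,1,-0.57,0.78,0,0,1,-0.57,0.78,0,0,1,-0.57,0.78,0,0,1,-0.57,0.78,0,0,1,-0.57,0.78,0,0,1,-0.57,0.78,0,0,1,-0.57,0.78,0,0,1,0,0,0,10,1,0,0,0,10,1,0,0,0,10]
}}

```text
clock: 1.7
eef_pos: [0.472, -0.0131, 0.2289]
tool_rot: [0.954, 0.299, 0.0, 0.0]
ft_force: [0.2, 1.2, -0.2]
grip_width: 0.085
```

```bash
cat > go.py <<'E'
import sys
from h import *
from scipy.spatial.transform import Rotation as Ro
o=bot.get_obs(); T=np.array([float(v) for v in sys.argv[1:4]]); yaw=float(sys.argv[4])
M=Ro.from_quat(o["tool_rot"]).as_matrix(); ps=np.degrees(np.arctan2(M[1,0],M[0,0]))
print("t",round(o["clock"],2),"pos",o["eef_pos"].round(4),"yaw",ps.round(2),"q",o["joint_pos"].round(2),"F",o["ft_force"].round(1),"Tq",o["ft_torque"].round(2),"w",round(o["grip_width"],4))
print("shift units in tool axes",(M.T@(T-o["eef_pos"])/.06).round(3),"turn",round((ps-yaw+180)%360-180,2))
E
python3 go.py .5187 -.1006 .16 17
```

```text
t 1.7 pos [ 0.472  -0.0131  0.2289] yaw 34.75 q [-0.03  0.19 -0.07  1.31 -0.    0.94] F [ 0.2  1.2 -0.2] Tq [-0.02  0.01  0.03] w 0.085
shift units in tool axes [-0.192  1.641  1.15 ] turn 17.75
```

Call:
{"method": "play_rows", "body": {
  "deltas": [1,0,0,0,9,1,0,0,0,8.8,1,0.16,0.81,0.57,0,1,0.16,0.81,0.57,0,1,0,0,0,0]
}}

```text
clock: 2.33
eef_pos: [0.5193, -0.1026, 0.1586]
tool_rot: [0.99, 0.143, 0.001, 0.0]
ft_force: [0.1, 0.7, 0.0]
grip_width: 0.0857
```

```bash
python3 go.py .5187 -.1006 .075 17; python3 - <<'E'
from h import *
o=[]
for n,p in(("top",(.5187,-.1006,.104)),("side",(.5187,-.1006,.104))):
    im,K,R,t=cam(n); x,y=proj(p,K,R,t).astype(int); c=im[y-60:y+60,x-65:x+65]
    o.append(cv2.resize(c,None,fx=3,fy=3,interpolation=2))
cv2.imwrite("pics/near.png",cv2.convertScaleAbs(np.hstack(o),alpha=1.4))
E
```

```text
t 2.33 pos [ 0.5193 -0.1026  0.1586] yaw 16.39 q [-0.2   0.34 -0.05  1.18  0.    1.09] F [0.1 0.7 0. ] Tq [ 0.03 -0.01  0.09] w 0.0857
shift units in tool axes [-0.003 -0.036  1.393] turn -0.61
```

View pics/near.png

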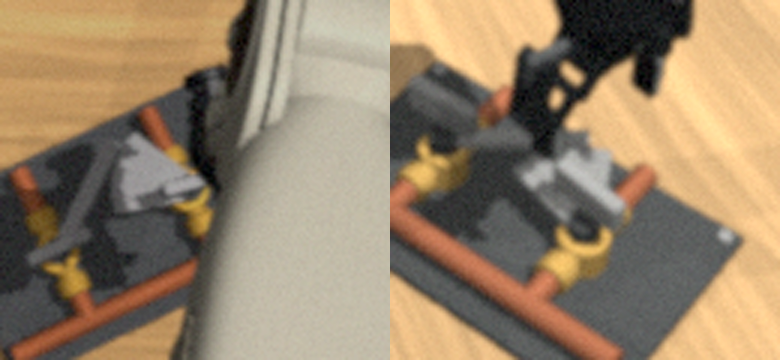

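The left half (top view) shows the arm covering the main bar. The right half (side view) shows the open fingers at (545,130) and (655,90), straddling the main bar at (590,185) from above. I'll go down and close.

Call:
{"method": "play_rows", "body": {
  "deltas": [1,0,-0.04,0.7,-0.6,1,0,0,0.5,0,1,0,0,0.2,0]
}}

```text
clock: 2.8
eef_pos: [0.5226, -0.0958, 0.0812]
tool_rot: [0.988, 0.151, 0.008, 0.001]
ft_force: [0.4, 0.7, 0.0]
grip_width: 0.0856
```

```bash
python3 go.py .5187 -.1006 .075 17
```

```text
t 2.8 pos [ 0.5226 -0.0958  0.0812] yaw 17.39 q [-0.18  0.4  -0.18  0.97  0.    1.08] F [0.4 0.7 0. ] Tq [-0.    0.03 -0.01] w 0.0856
shift units in tool axes [-0.087  0.057  0.103] turn 0.39
```

Call:
{"method": "play_rows", "body": {
  "deltas": [1,0,0,0.05,0,1,-0.06,0.06,0.05,0.4,1,0,0,0,0]
}}

```text
clock: 3.18
eef_pos: [0.5216, -0.0995, 0.0779]
tool_rot: [0.989, 0.149, 0.01, 0.002]
ft_force: [-0.3, -0.0, 0.7]
grip_width: 0.0856
```

```bash
python3 go.py .5187 -.1006 .075 17
```

```text
t 3.17 pos [ 0.5216 -0.0995  0.0779] yaw 17.09 q [-0.19  0.4  -0.19  0.96  0.    1.08] F [-0.3 -0.   0.7] Tq [ 0.02  0.07 -0.  ] w 0.0856
shift units in tool axes [-0.053  0.003  0.047] turn 0.09
```

Call:
{"method": "play_rows", "body": {
  "deltas": [1,-0.05,0,0.05,0,0,0,0,0,0,0,0,0,0,0,0,0,0,0,0,0,0,0,0,0,0,0,0,0,0]
}}

```text
clock: 3.92
eef_pos: [0.5214, -0.1004, 0.0766]
tool_rot: [0.989, 0.149, 0.013, 0.002]
ft_force: [0.7, 0.7, 0.5]
grip_width: 0.0133
```

```bash
python3 go.py .5187 -.1006 .075 17
```

```text
t 3.92 pos [ 0.5214 -0.1004  0.0766] yaw 17.11 q [-0.19  0.4  -0.2   0.95  0.    1.08] F [0.7 0.7 0.5] Tq [-0.17  1.04  0.01] w 0.0133
shift units in tool axes [-0.044 -0.011  0.025] turn 0.11
```

Call:
{"method": "play_rows", "body": {
  "deltas": [0,0,0,0,8,0,0,0,0,8,0,0,0,0,8]
}}

```text
clock: 4.3
eef_pos: [0.5205, -0.1005, 0.0765]
tool_rot: [0.998, -0.066, 0.011, 0.0]
ft_force: [1.4, 0.0, 1.7]
grip_width: 0.0132
```

```bash
python3 go.py .521 -.1004 .0766 -54
```

```text
t 4.3 pos [ 0.5205 -0.1005  0.0765] yaw -7.52 q [-0.19  0.4  -0.2   0.95  0.    1.51] F [1.4 0.  1.7] Tq [-0.03  0.68  0.27] w 0.0132
shift units in tool axes [ 0.007 -0.003 -0.001] turn 46.48
```

Low forces and torque 0.27 N m, as expected. I'll continue.

Call:
{"method": "play_rows", "body": {
  "deltas": [0,0,0,0,8,0,0,0,0,8,0,0,0,0,8,0,0,0,0,8,0,0,0,0,8,0,0,0,0,4]
}}

```text
clock: 5.05
eef_pos: [0.5194, -0.1, 0.0765]
tool_rot: [0.896, -0.444, 0.009, -0.003]
ft_force: [0.9, 0.9, 0.9]
grip_width: 0.013
```

```bash
python3 go.py .521 -.1004 .0766 -54
```

```text
t 5.05 pos [ 0.5194 -0.1     0.0765] yaw -52.76 q [-0.19  0.4  -0.19  0.96  0.    2.3 ] F [0.9 0.9 0.9] Tq [-0.01  0.49  0.18] w 0.013
shift units in tool axes [ 0.021 -0.017 -0.001] turn 1.24
```

Call:
{"method": "play_rows", "body": {
  "deltas": [0,0,0,0,4,0,0,0,0,5,0,0,0,0,5]
}}

```text
clock: 5.42
eef_pos: [0.5193, -0.1, 0.0768]
tool_rot: [0.841, -0.541, 0.009, -0.001]
ft_force: [0.7, -2.7, 1.7]
grip_width: 0.0133
```

```bash
python3 go.py .5194 -.1 .0766 -54
```

```text
t 5.42 pos [ 0.5193 -0.1     0.0768] yaw -65.55 q [-0.19  0.4  -0.19  0.96 -0.    2.53] F [ 0.7 -2.7  1.7] Tq [-0.83  0.62  6.04] w 0.0133
shift units in tool axes [ 0.002 -0.002  0.004] turn -11.55
```

The torque rose to 6 N m, so the main cock is against its stop. Release and rise.

Call:
{"method": "play_rows", "body": {
  "deltas": [0,0,0,0,0,1,0,0,0,0,1,0,0,0,0,1,0,0,0,0,1,0,0,0,0,1,0,0,0,0,1,0,0,-0.5,0,1,0,0,-0.7,0,1,0,0,-0.5,0,1,0,0,0,0]
}}

```text
clock: 6.68
eef_pos: [0.5161, -0.0996, 0.1806]
tool_rot: [0.84, -0.542, 0.008, -0.001]
ft_force: [0.8, 0.5, 0.2]
grip_width: 0.0853
```

```bash
python3 go.py .458 .026 .16 26; python3 - <<'E'
from h import *
o=[]
for n,p in(("top",(.49,-.04,.104)),("side",(.5,-.06,.104))):
    im,K,R,t=cam(n); x,y=proj(p,K,R,t).astype(int); c=im[y-60:y+60,x-65:x+65]
    o.append(cv2.resize(c,None,fx=3,fy=3,interpolation=2))
cv2.imwrite("pics/m.png",cv2.convertScaleAbs(np.hstack(o),alpha=1.4))
E
```

```text
t 6.67 pos [ 0.5161 -0.0996  0.1806] yaw -65.68 q [-0.19  0.31 -0.04  1.21 -0.    2.53] F [0.8 0.5 0.2] Tq [ 0.02  0.02 -0.01] w 0.0853
shift units in tool axes [-2.311  0.024  0.314] turn -91.68
```

View pics/m.png

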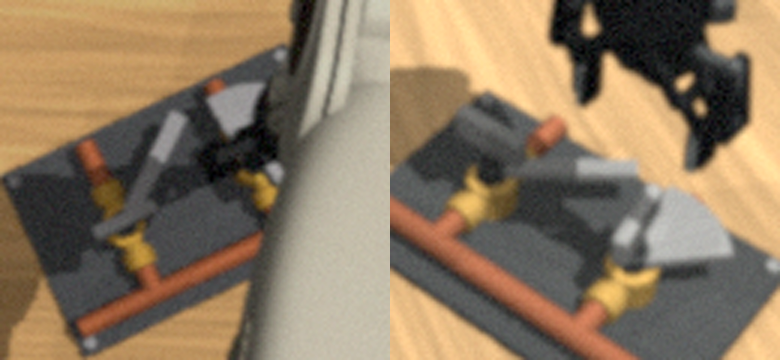

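The sector, at (235,105) in the left half and (685,230) in the right, has swung clear of the burner arm. On to the burner cock.

Call:
{"method": "play_rows", "body": {
  "deltas": [1,-0.78,0,0,0,1,-0.77,0,0,0,1,-0.7,0,0,0,1,0,0,0,-10.3,1,0,0,0,-10.3,1,0,0,0,-10.3,1,0,0,0,-10.3,1,0,0,0,-10.3,1,0,0,0,-10.3,1,0,0,0,-10.3,1,0,0,0,-10.3,1,0,0,0,-9]
}}

```text
clock: 8.28
eef_pos: [0.4421, 0.0269, 0.1547]
tool_rot: [0.969, 0.247, -0.017, -0.0]
ft_force: [-0.5, -0.4, -0.3]
grip_width: 0.0853
```

```bash
python3 go.py .458 .0255 .12 26
```

```text
t 8.28 pos [0.4421 0.0269 0.1547] yaw 28.61 q [ 0.06  0.21 -0.25  1.15 -0.01  1.14] F [-0.5 -0.4 -0.3] Tq [0.04 0.04 0.  ] w 0.0853
shift units in tool axes [0.24  0.152 0.569] turn 2.61
```

Call:
{"method": "play_rows", "body": {
  "deltas": [1,0.24,0.14,0.3,2.6,1,0,0,0,0,1,0,0,0,0]
}}

```text
clock: 8.65
eef_pos: [0.4547, 0.0261, 0.1322]
tool_rot: [0.974, 0.225, -0.021, -0.001]
ft_force: [-0.3, -0.3, 0.3]
grip_width: 0.0854
```

```bash
python3 go.py .4575 .0258 .076 26
```

```text
t 8.65 pos [0.4547 0.0261 0.1322] yaw 26.03 q [ 0.06  0.26 -0.24  1.11 -0.01  1.18] F [-0.3 -0.3  0.3] Tq [ 0.01 -0.08  0.07] w 0.0854
shift units in tool axes [0.077 0.035 0.933] turn 0.03
```

Call:
{"method": "play_rows", "body": {
  "deltas": [1,0.06,0.03,0.5,0,1,0,0,0.35,0,1,0,0,0,0,1,0,0,0,0]
}}

```text
clock: 9.15
eef_pos: [0.4561, 0.0257, 0.0818]
tool_rot: [0.974, 0.226, -0.02, -0.001]
ft_force: [-0.0, -0.6, 0.5]
grip_width: 0.0856
```

```bash
python3 go.py .4575 .0258 .076 26;python3 - <<'E'
from h import *
im,K,R,t=cam("side"); x,y=proj((.46,.02,.104),K,R,t).astype(int); c=im[y-60:y+60,x-65:x+65]
cv2.imwrite("pics/b.png",cv2.convertScaleAbs(cv2.resize(c,None,fx=4,fy=4,interpolation=2),alpha=1.6))
E
```

```text
t 9.15 pos [0.4561 0.0257 0.0818] yaw 26.1 q [ 0.06  0.31 -0.32  0.98 -0.01  1.18] F [-0.  -0.6  0.5] Tq [-0.01 -0.08 -0.03] w 0.0856
shift units in tool axes [0.025 0.01  0.096] turn 0.1
```

View pics/b.png

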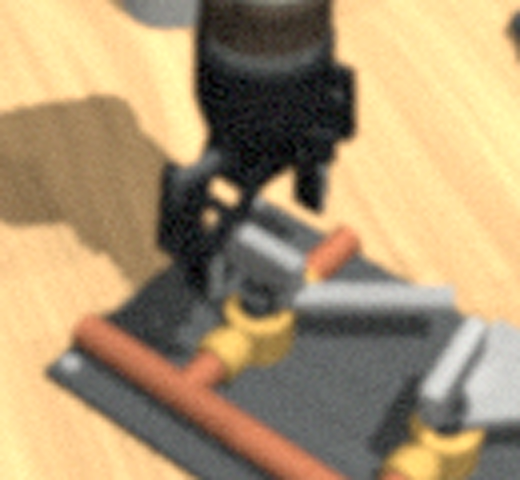

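The fingers, at (200,260) and (310,190), stand on either side of the burner bar at (265,255). Main is still open. Lower slightly, close, and turn.

Call:
{"method": "play_rows", "body": {
  "deltas": [1,0.02,0.01,0.1,0,0,0,0,0,0,0,0,0,0,0,0,0,0,0,0,0,0,0,0,0,0,0,0,0,0,0,0,0,0,8,0,0,0,0,8,0,0,0,0,8]
}}

```text
clock: 10.32
eef_pos: [0.4562, 0.0247, 0.0776]
tool_rot: [1.0, 0.012, -0.02, 0.005]
ft_force: [-2.8, -0.5, 0.2]
grip_width: 0.0132
```

```bash
python3 go.py .4575 .0258 .076 -54
```

```text
t 10.32 pos [0.4562 0.0247 0.0776] yaw 1.42 q [ 0.06  0.32 -0.32  0.97 -0.01  1.6 ] F [-2.8 -0.5  0.2] Tq [ 0.25 -0.5   0.29] w 0.0132
shift units in tool axes [ 0.024 -0.019  0.026] turn 55.42
```

Call:
{"method": "play_rows", "body": {
  "deltas": [0,0,0,0,8,0,0,0,0,8,0,0,0,0,8,0,0,0,0,8,0,0,0,0,8,0,0,0,0,8,0,0,0,0,5]
}}

```text
clock: 11.2
eef_pos: [0.4552, 0.0249, 0.0776]
tool_rot: [0.894, -0.447, -0.016, 0.013]
ft_force: [-1.5, -0.5, 0.0]
grip_width: 0.0129
```

```bash
python3 go.py .4575 .0258 .076 -54
```

```text
t 11.2 pos [0.4552 0.0249 0.0776] yaw -53.16 q [ 0.06  0.32 -0.32  0.97 -0.01  2.56] F [-1.5 -0.5  0. ] Tq [ 0.01 -0.47  0.25] w 0.0129
shift units in tool axes [ 0.012 -0.04   0.026] turn 0.84
```

Call:
{"method": "play_rows", "body": {
  "deltas": [0,0,0,0,4,0,0,0,0,4]
}}

```text
clock: 11.45
eef_pos: [0.4552, 0.025, 0.0778]
tool_rot: [0.863, -0.505, -0.014, 0.014]
ft_force: [-2.0, -3.1, 1.4]
grip_width: 0.0132
```

```bash
python3 go.py .4575 .0258 .076 -54
```

```text
t 11.45 pos [0.4552 0.025  0.0778] yaw -60.67 q [ 0.06  0.32 -0.32  0.97 -0.01  2.69] F [-2.  -3.1  1.4] Tq [-0.18 -0.32  3.61] w 0.0132
shift units in tool axes [ 0.008 -0.04   0.029] turn -6.67
```

Torque reached 3.6 N m, so the burner cock is at its stop too. Release, rise, and move away toward the left so the cameras can see.

Call:
{"method": "play_rows", "body": {
  "deltas": [0,0,0,0,2,1,0,0,0,0,1,0,0,0,0,1,0,0,0,0,1,0,0,0,0,1,0,0,0,0,1,0,0,-0.5,0,1,0,0,-0.7,0,1,0,0,-0.7,0,1,0,0,-0.5,0]
}}

```text
clock: 12.7
eef_pos: [0.4585, 0.0262, 0.223]
tool_rot: [0.853, -0.522, -0.018, 0.017]
ft_force: [1.4, -0.3, 0.3]
grip_width: 0.0853
```

Call:
{"method": "play_rows", "body": {
  "deltas": [1,-0.8,0.3,-0.2,0,1,-0.8,0.3,0,0,1,-0.8,0.3,0,0,1,-0.8,0.3,0,0,1,-0.8,0.3,0,0,1,-0.8,0.3,0,0,1,0,0,0,0,1,0,0,0,0]
}}

```text
clock: 13.7
eef_pos: [0.2616, 0.1782, 0.2488]
tool_rot: [0.867, -0.496, -0.039, -0.001]
ft_force: [0.5, 0.9, 0.4]
grip_width: 0.0856
```

```bash
python3 go.py .45 .3 .2 -54; python3 - <<'E'
from h import *
im,K,R,t=cam("top"); c=im[140:270,260:490]
cv2.imwrite("pics/f.png",cv2.convertScaleAbs(cv2.resize(c,None,fx=3.4,fy=3.4,interpolation=2),alpha=1.5))
cv2.imwrite("pics/ftop.png",im)
h=cv2.cvtColor(im,cv2.COLOR_BGR2HSV)
m=((h[...,1]<40)&(h[...,2]>110)).astype(np.uint8); n,l,st,ce=cv2.connectedComponentsWithStats(m)
for i in range(1,n):
    x,y,w,hh,ar=st[i]
    if ar>25 and 270<x<480 and 150<y<250: print(ar,cv2.minAreaRect(np.argwhere(l==i)[:,::-1].astype(np.float32)))
E
```

```text
t 13.7 pos [0.2616 0.1782 0.2488] yaw -59.64 q [ 0.53 -0.11 -0.33  1.38  0.07  3.14] F [0.5 0.9 0.4] Tq [-0.1  -0.05  0.03] w 0.0856
shift units in tool axes [-0.108 -3.764  0.686] turn -5.64
218 ((368.25531005859375, 183.43553161621094), (32.47325134277344, 19.023509979248047), 43.36341857910156)
147 ((335.6251220703125, 221.54580688476562), (49.65865707397461, 10.732820510864258), 24.86369514465332)
70 ((462.5276184082031, 216.96897888183594), (3.288433313369751, 21.022485733032227), 86.633544921875)
```

View pics/f.png

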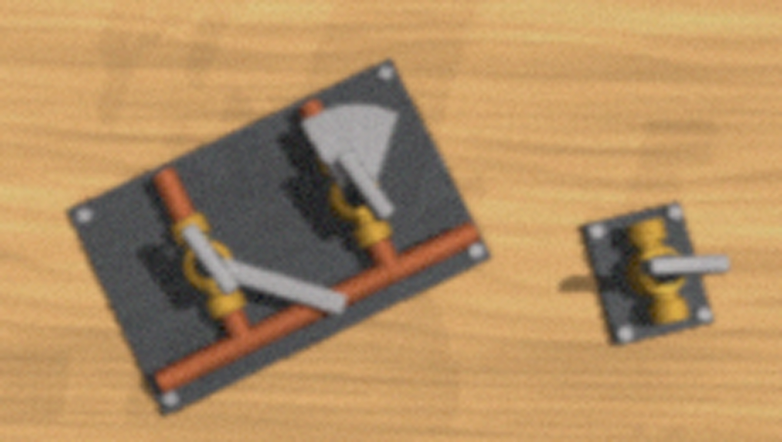

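The picture shows both handles swung round: main bar from (342,150) to (390,213), burner bar from (187,230) to (233,288). The vent looks unmoved. Joint 6 sits near its limit, so I'll turn it back off while measuring the handle angles.

Call:
{"method": "play_rows", "body": {
  "deltas": [1,0,0,0,-8,1,0,0,0,-8,1,0,0,0,0]
}}

```text
clock: 14.12
eef_pos: [0.2637, 0.1773, 0.2484]
tool_rot: [0.928, -0.37, -0.038, -0.006]
ft_force: [0.4, 0.9, 0.7]
grip_width: 0.0853
```

```bash
python3 - <<'E'
from h import *
im,K,R,t=cam("top")
f=lambda p:((p[0]+.5)/3.4+259.5,(p[1]+.5)/3.4+139.5)
for n,a,b in(("main",(342,150),(390,213)),("burn",(187,230),(233,288))):
    d=ray(f(b),K,R,t,.104)-ray(f(a),K,R,t,.104); y=np.degrees(np.arctan2(d[1],d[0]))+90
    print(n,np.linalg.norm(d[:2]),"perp yaw",y,"opened deg",(26.1-y)%180)
# burner arm axis from mask tip vs pivot
p=ray(f((341,303)),K,R,t,.057)-np.array([.457,.0255,.057]); q=ray((270+348/5,150+155/5),K,R,t,.057)-np.array([.457,.0255,.057])
print("arm swing",np.degrees(np.arctan2(q[1],q[0])-np.arctan2(p[1],p[0])),np.linalg.norm(p),np.linalg.norm(q))
print(bot.get_obs()["joint_pos"].round(2))
E
```

```text
main 0.06391537190595185 perp yaw -52.151385809437556 opened deg 78.25138580943755
burn 0.05930153605018386 perp yaw -50.251726870286745 opened deg 76.35172687028674
arm swing 79.90814424785971 0.11518455056500125 0.11634032658692835
[ 0.53 -0.1  -0.33  1.38  0.07  2.86]
```

```bash
python3 -c "
from h import *
ticket.job_done()"
```

```text
the job is handed in; nothing more can be done
```

I turned the main cock clockwise to its stop, then the burner cock clockwise to its stop. I let go of both, moved the arm clear and handed the job in at about 14 s on the robot's clock.

| Check | Main cock | Burner cock |
|---|---|---|
| Torque at the stop (about 0.2–0.3 N m while turning) | 6.0 N m | 3.6 N m |
| Handle angle from the last picture (80° is fully open) | about 78° | about 76° |
| Swing of the arm underneath | not measured | 79.9° |

- **Handle angles:** these come from handle ends I picked by eye, so they are good to about 3°. For the burner, the 76° and 79.9° readings disagree. I trust the arm swing more because the arm is longer.
- **Vent cock:** its handle reads the same before and after, within 0.5 pixel and 0.4°.
- **Forces:** the wrist readings I took stayed at about 3 N or below per axis.
- **Joint limit:** the last joint read 3.14 at its range limit during the retreat. I turned it back to 2.86 straight away and saw no fault.

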